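Load the vial carrier, then draw it out to its line and hold it

ROBOT

A 6-joint arm with a two-finger parallel gripper is mounted at the origin on a cart in front of the work surface, level with it; the furniture and walls round the work are solid. World frame = base frame: x ahead of the robot, y to its left, z up, the work surface at z = 0. Lengths are in mm, angles in rad, forces in N, time in s.
With the tool pointing down it reaches from about 350 to 875 mm from the base axis. Payload 4.2 kg.
Tool frame: the origin (TCP) lies at the very end of the fingers, on their centre line; the grasp point (between the pads) lies 19 mm behind it (arm.pinch_z is the distance from the TCP to the grasp point, in mm); x points along the fingers, y is the direction in which the jaws open and shut, and the axes are right-handed (so a half turn about x gives the same grasp; the last joint's range is limited). The gripper opens to 85 mm and grips with 20 to 120 N. Pads are 22 mm wide; open, the fingers measure 114 mm over their backs; the gripper's body (76 mm by 85 mm) begins 54 mm behind the grasp point. The pads swing forward as they close: fully open they stand 13 mm farther back than shut.
Start: joints at [1.588, 0.385, 0.008, 0, -1.194, -0.259], TCP at [149.625, 606.804, 231.312] pointing down, gripper open.
Joint ranges: [-3.14, 3.14], [-1.21, 2.06], [-1.07, 1.41], [-3.16, 2.05], [-2.99, -0.16], [-3.1, 3.1]. Speed limits (rad/s): [2.79, 2.79, 3.14, 3.14, 3.14, 3.14].

INTERFACE

Orientations are given as a unit quaternion [x, y, z, w].
In Python, from bench import arm gives the robot as it stands.
- The arm moves only by the tool drive_tool, never from a script. Its argument "motion" is a list of rows, each a list of 4 numbers: the shift along the tool's x, y, z in mm, then the turn about the tool's x in degrees. In form: [[dx, dy, dz, spin], ...]. A call has 1 to 10 rows; each row shifts and turns the commanded pose from where the row before left it, along the tool's axes as they then stand; what a row does not reach is not made up. A row lasts 1/12 s, in which the tool goes at most 41.7 mm and 7.16 degrees, less where a joint would pass 70% of its speed; a pose out of reach is approached as far as the arm can. A call with a gripper value outside its range is refused whole. "grip" is the finger opening in mm, from 0 to 85.4, set as the call begins (left out, the last holds). The fingers move at their own pace and stop on an object; the grip force is fixed at half the most. Time passes only in rows, so rows that do not move let the fingers close. It gives the time, the measured TCP pose, the force and the opening at its end, in the units of the state.
- arm.read_state(): the state, without advancing time (a new reading comes with each control period).
- arm.get_image(name): name is "side" or "top" or "wrist"; returns the picture (384x512x3 uint8, red, green, blue); there is no depth.
- arm.calibration(name): a dict with "K" (3x3 intrinsics, pixels), "eye" and "attitude" of the camera in the world; the wrist camera has in their place "T_tool_cam" (4x4, takes a point from camera to tool coordinates, whose origin is the TCP and whose axes are the tool frame's). Camera axes: x right, y up, looking along -z (the intrinsics and any distortion apply to the point x, -y, -z); pixel columns grow to the right and rows downward; lengths in mm; the calibration is good to about 2 mm. A picture is of the moment at which its call begins: read the wrist's pose just before it. calibration takes no time and is no camera call.
- arm.job_done(): hands the job in, once; it reports no verdict.
The state is a dict: "clock": time; "joints": joint angles; "joint_vel": joint speeds; "joint_efforts": joint torques, N m; "position": TCP position; "ee_rot": TCP orientation; "contact_force": force on the tool from outside, world axes, zero at the start; "wrist_torque": the same for the moment, N m; "gripper_width": finger opening in mm.
Only numpy, scipy, OpenCV 4.12 (cv2) and the standard library are available. Lean on these libraries where they do the work, as an engineer would, in place of code of your own. Each camera call takes 0.05 s, during which the arm holds its last target. There are 200 camera calls.

TASK

Put the two loose amber vials into the two empty sockets of the white carrier, each in the row (along the carrier's length) that already holds a vial of its own height: tall in line with tall, short with short. Then, keeping the carrier flat on the blue stand, slide it straight out to the left, over the glass dish, until the red line round it is flush with the left edge of the stand. It would tip over there, so finish holding it level and still, without letting go, all four vials standing in their sockets; leave the dish and the other things on the bench where they are.

Things in the scene. Friction and masses are not known exactly. Their poses are not given: they have to be found in the camera images.
- carrier: Loose white plate, 100 (x) x 240 (y) x 16 mm, 0.45 kg, flat on the stand. Origin: centre of underside; +y: the way it slides out (robot's left), z up. Four sockets 27 mm wide, 12 mm deep, in two rows along y at x = -25 and +25 mm: outer ones (y = +90 mm) filled, inner ones (y = +20) empty. Grey grip block near its inner end. Red line all round at y = -30 mm; drawn out to it, it tips if let go.
- carrier_line (a point): Middle of the carrier's red line (3 mm wide), at the underside of the plate; axes as the carrier's.
- carrier_grip (a point): Point in the grey grip block, 27 mm above the plate's top, 18 mm below the block's top. The block is 50 mm (carrier x) by 14 mm (carrier y) by 45 mm high, rigid with the plate, centred at the carrier's y = -105 mm; take it from above with the fingers closing along the carrier's y. Axes as the carrier's.
- socket_front (a point): Centre of the floor of the empty socket in the row at the carrier's x = -25 mm (nearer the robot), 12 mm below the plate's top.
- socket_back (a point): Centre of the floor of the empty socket in the row at the carrier's x = +25 mm (farther from the robot), 12 mm below the plate's top.
- stand: Fixed blue steel bench stand, 120 mm (its x) by 280 mm (its y), its flat top 70 mm above the worktop, smooth and without rails. Origin: centre of its foot, on the worktop. Its +y points to the robot's left, apart from a small turn.
- stand_edge (a point): Middle of the stand's left top edge, over which the carrier slides out; axes as the stand's: y points outward from the stand, z up.
- tall_vial: Upright cylinder of amber glass, 22 mm in diameter, with a white ridged screw cap 21 mm across and 14 mm high; 62 mm tall in all, about 35 g. Origin: centre of its underside; z up. Loose on the worktop to the right of the stand; may stand in either of two places.
- short_vial: Upright cylinder of amber glass, 22 mm in diameter, with a white ridged screw cap 21 mm across and 14 mm high; 42 mm tall in all, about 25 g. Origin: centre of its underside; z up. Loose on the worktop to the right of the stand; may stand in either of two places.
- ref_tall: Upright cylinder of amber glass, 22 mm in diameter, with a white ridged screw cap 21 mm across and 14 mm high; 62 mm tall in all, about 35 g. Origin: centre of its underside; z up. Stands loosely in one of the two outer sockets of the carrier (which one varies) and marks the row of tall vials.
- ref_short: Upright cylinder of amber glass, 22 mm in diameter, with a white ridged screw cap 21 mm across and 14 mm high; 42 mm tall in all, about 25 g. Origin: centre of its underside; z up. Stands loosely in the other outer socket and marks the row of short vials.
- dish: Open clear glass dish, 99 mm across and 48 mm high, loose on the worktop just left of the stand, under the place where the carrier will hang out. Origin: centre of its underside. Leave it alone.
- screwdriver: Screwdriver with a dark red handle, 186 mm long, lying on the worktop near its front edge. Leave it alone.
- bung: Red rubber bung, 33 mm wide and 28 mm high, on the worktop in front of the stand. Leave it alone.
- boss: Dark metal boss head with a screw, 69 mm long and 28 mm high, on the worktop at the left. Leave it alone.
Mind the look-alikes: they are no part of the job. What is shaped like the tall_vial but purple is not meant. Leave any purple look-alike of the short_vial alone.

How it is judged:
By the outcome, as a careful person would: the job done as asked, in the order asked, and still so for the second after the job is handed in, while the arm keeps its last pose, push and grip.
It also fails if it takes over 61 s, if anything falls off the work surface, if the arm or the gripper's body presses on something with over 40 N, if the wrist force passes 120 N, or if a joint passes its speed limit or range.

## Working session

There is one attempt and no reset: what is moved stays moved. The work goes in short steps, Python scripts to look and compute and a tool call to move; the robot and the scene stay as the last step left them, time stands still between calls to the robot, and variables do not carry over. Pictures are saved under pics/ and viewed, about 8 in all and at most 12, crops included, and the job is handed in when it is done.

Besides the shell and the picture viewer there is one more tool, called after "Emit:" as name([rows], argument=value, ...), one row to a line, values as JSON. drive_tool: Moves the arm, as the interface text tells. Its arguments: {"type":"object","properties":{"motion":{"type":"array"},"grip":{"type":"number"}},"required":["motion"]}

```bash
mkdir -p pics; ls; cat > h.py <<'E'
import numpy as np, cv2
from scipy.spatial.transform import Rotation as R
from bench import arm
def save(name,im): cv2.imwrite('pics/'+name+'.png',cv2.cvtColor(im,cv2.COLOR_RGB2BGR))
E
python3 - <<'E'
from h import *
s=arm.read_state(); print(s)
for n in ("side","top","wrist"): print(n,arm.calibration(n))
a=arm.get_image("top"); b=arm.get_image("side"); np.save('top0',a);np.save('side0',b)
save('top0',cv2.resize(a,(800,600))); save('side0',cv2.resize(b,(800,600)))
E
```

```text
pics
{'clock': 0.0, 'joints': array([ 1.58759619e+00,  3.85556422e-01,  6.62145600e-03, -5.08102579e-04,
       -1.19399519e+00, -2.58626290e-01]), 'joint_vel': array([-0.00116715,  0.00174866,  0.00083762,  0.00098997, -0.00178074,
        0.00046583]), 'joint_efforts': array([ 1.03226412e-03, -3.92287517e+01,  1.88398343e+01,  4.18623224e+00,
       -4.65591147e-03, -2.82378856e-06]), 'position': array([149.49593155, 606.25346639, 230.21860263]), 'ee_rot': array([-0.70187388,  0.08612632,  0.70199753,  0.08458592]), 'contact_force': array([-0.49788163,  0.71643958,  0.22669721]), 'wrist_torque': array([ 0.01849282, -0.00870018,  0.02230102]), 'gripper_width': 85.33251403478015}
side {'K': array([[383.28445001,   0.        , 250.95810593],
       [  0.        , 383.28445001, 191.29245916],
       [  0.        ,   0.        ,   1.        ]]), 'eye': array([ 429.58029124, -772.74618563,  789.80588556]), 'attitude': array([ 0.41021902, -0.01054088, -0.0215439 ,  0.9116716 ])}
top {'K': array([[398.42579982,   0.        , 254.68530621],
       [  0.        , 398.42579982, 187.33274589],
       [  0.        ,   0.        ,   1.        ]]), 'eye': array([ 348.04958899,   18.25647171, 1141.90203237]), 'attitude': array([ 0.04121143, -0.05479434, -0.70249539,  0.70837802])}
wrist {'K': array([[298.86836032,   0.        , 249.60349408],
       [  0.        , 298.86836032, 197.6339723 ],
       [  0.        ,   0.        ,   1.        ]]), 'T_tool_cam': array([[-8.76177280e-04,  3.22712198e-01, -9.46496735e-01,
        -1.41872197e+02],
       [ 9.99999329e-01,  9.99754830e-04, -5.84834149e-04,
         6.67877786e-01],
       [ 7.57531568e-04, -9.46496613e-01, -3.22712858e-01,
        -8.25773115e+01],
       [ 0.00000000e+00,  0.00000000e+00,  0.00000000e+00,
         1.00000000e+00]])}
```

View pics/top0.png

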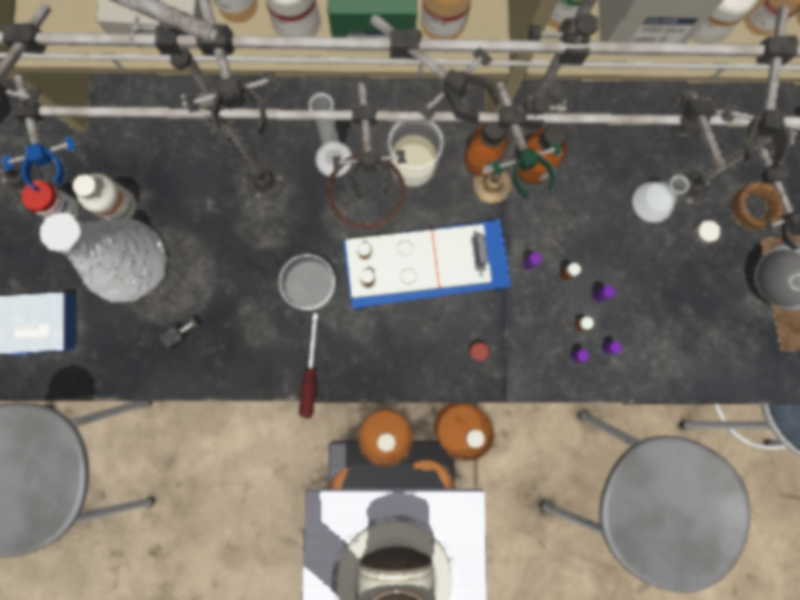

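View pics/side0.png

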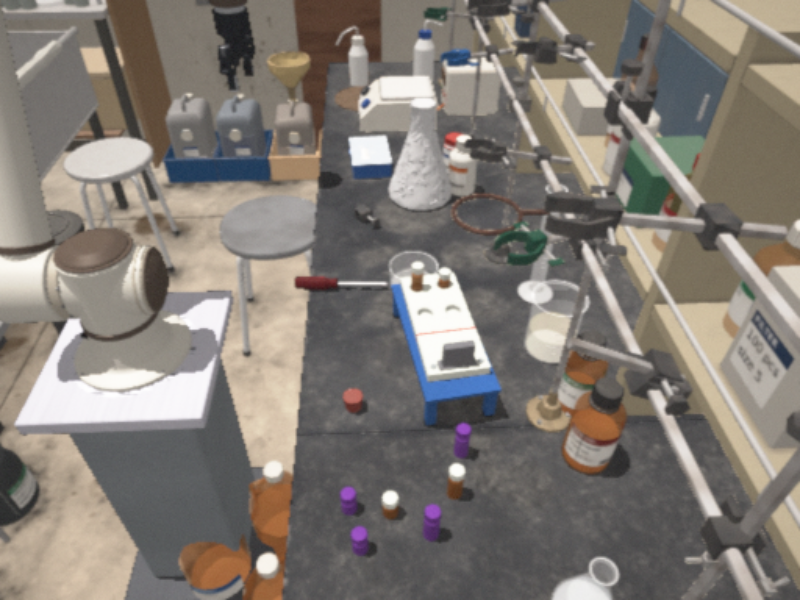

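Top view (800×600 px): carrier on the stand at about (425,263), with reference vials at (365,250) and (368,276) and empty sockets at (405,247) and (408,275). The dish is at (307,281).

The side view shows the front reference (417,275) is tall and the back one (444,280) is short.

Candidates for the loose vials:
- **Amber with white caps:** top (572,269) / side (456,480) is tall. Top (586,323) / side (390,505) is short. These are the ones I want.
- **Purple decoys, to leave alone:** top (533,260), (604,291), (581,354), (613,346).
- **Also not meant:** the two reference vials and the white cap at top (709,231).

```bash
cat >> h.py <<'E'
def cam(n,s=None):
    c=arm.calibration(n)
    if n!='wrist': return c['K'],np.array(c['eye']),R.from_quat(c['attitude']).as_matrix()
    T=c['T_tool_cam'];Rt=R.from_quat(s['ee_rot']).as_matrix()
    return c['K'],Rt@T[:3,3]+s['position'],Rt@T[:3,:3]
def ray(c,u,v):
    K,e,A=c; d=A@np.array([(u-K[0,2])/K[0,0],-(v-K[1,2])/K[1,1],-1.]); return e,d/np.linalg.norm(d)
def onz(c,u,v,z): e,d=ray(c,u,v); return e+d*(z-e[2])/d[2]
def proj(c,p):
    K,e,A=c; q=A.T@(np.array(p,float)-e); return np.array([K[0,2]-K[0,0]*q[0]/q[2],K[1,2]+K[1,1]*q[1]/q[2]])
def tri(r1,r2):
    (a,d),(b,f)=r1,r2; M=np.eye(3)*2-np.outer(d,d)-np.outer(f,f)
    p=np.linalg.solve(M,(np.eye(3)-np.outer(d,d))@a+(np.eye(3)-np.outer(f,f))@b)
    return p,np.linalg.norm(np.cross(p-a,d))
def blobs(m,amin,amax=1e9):
    n,l,st,ce=cv2.connectedComponentsWithStats(m.astype(np.uint8),connectivity=8)
    return [(ce[i].round(1),st[i]) for i in range(1,n) if amin<=st[i,4]<=amax]
E
python3 - <<'E'
from h import *
T=np.load('top0.npy');S=np.load('side0.npy');ct=cam('top');cs=cam('side')
ht=cv2.cvtColor(T,cv2.COLOR_RGB2HSV);hs=cv2.cvtColor(S,cv2.COLOR_RGB2HSV)
wt=(ht[...,1]<70)&(ht[...,2]>170); ws=(hs[...,1]<70)&(hs[...,2]>150)
for n,w,box in(('top',wt,(340,150,440,240)),('side',ws,(210,260,310,390))):
    x0,y0,x1,y1=box; print(n,[( (c+[x0,y0]),s[4]) for c,s in blobs(w[y0:y1,x0:x1],8)])
pt=(ht[...,0]>125)&(ht[...,0]<150)&(ht[...,1]>100)
print([(c,s[4],onz(ct,*c,35).round()) for c,s in blobs(pt,15)])
# guesses of vial caps
for nm,u,z in(('tall',(572,269),62),('short',(586,323),42),('reft',(368,276),140-4),('sockF',(408,275),86),('sockB',(405,247),86),('dish',(307,281),48),('blockTop',(480,252),131)):
    print(nm,onz(ct,u[0]/1.5625,u[1]/1.5625,z).round())
blue=(ht[...,0]>105)&(ht[...,0]<122)&(ht[...,1]>150)
b=sorted(blobs(blue,100),key=lambda q:-q[1][4])[:2];print('blue',b)
# plate: white region
x0,y0=215,135;pl=wt[y0:205,x0:335];bl=max(blobs(pl,500),key=lambda q:q[1][4]);print('plate',bl)
n,l=cv2.connectedComponents(pl.astype(np.uint8));i=l[int(165-y0)+3,int(290-x0)]
m=cv2.morphologyEx((pl).astype(np.uint8),cv2.MORPH_CLOSE,np.ones((9,9)))
cn=max(cv2.findContours(m,0,2)[0],key=cv2.contourArea);r=cv2.minAreaRect(cn)
c=cv2.boxPoints(r)+[x0,y0];P=np.array([onz(ct,*q,86) for q in c]);print('plate corners',P.round(1).tolist(),P.mean(0),[np.linalg.norm(P[i]-P[i-1]).round(1) for i in range(4)])
for i in range(4):print('ang',np.degrees(np.arctan2(*(P[i]-P[i-1])[[1,0]])).round(2))
rd=((ht[...,0]<10)|(ht[...,0]>170))&(ht[...,1]>60);rd=rd[y0:205,265:295];ys,xs=np.nonzero(rd);print('red',np.c_[xs+265,ys+y0].mean(0),onz(ct,*np.c_[xs+265,ys+y0].mean(0),86))
crop=T[125:245,200:420];save('cropt',cv2.resize(crop,(800,436),interpolation=cv2.INTER_CUBIC))
E
```

```text
top [(array([367.2, 171.9]), np.int32(44)), (array([375.4, 206.4]), np.int32(50))]
side [(array([291.9, 301.1]), np.int32(97)), (array([249.1, 319. ]), np.int32(102))]
[(array([340.7, 166.1]), np.int32(86), array([ 563., -246.,   35.])), (array([386.5, 187.1]), np.int32(101), array([ 504., -375.,   35.])), (array([391.8, 221.9]), np.int32(81), array([ 406., -386.,   35.])), (array([371.3, 227.1]), np.int32(82), array([ 391., -328.,   35.]))]
tall [ 541. -310.   62.]
short [ 447. -338.   42.]
reft [513.  49. 136.]
sockF [523. -19.  86.]
sockB [572. -13.  86.]
dish [517. 159.  48.]
blockTop [ 556. -136.  131.]
blue [(array([296.4, 173.3]), array([225, 141, 101,  56, 725], dtype=int32)), (array([ 24.9, 103.2]), array([ 14,  92,  27,  25, 288], dtype=int32))]
plate (array([49.8, 32. ]), array([   6,    8,   94,   48, 3182], dtype=int32))
plate corners [[585.0, 93.1, 86.0], [617.3, -151.0, 86.0], [513.3, -161.7, 86.0], [482.3, 79.4, 86.0]] [549.46968322 -35.05091528  86.        ] [np.float64(103.7), np.float64(246.2), np.float64(104.6), np.float64(243.1)]
ang 7.63
ang -82.48
ang -174.09
ang 97.32
red [nan nan] [nan nan nan]<stdin>:21: RuntimeWarning: Mean of empty slice.
  ret = um.true_divide(
```

View pics/cropt.png

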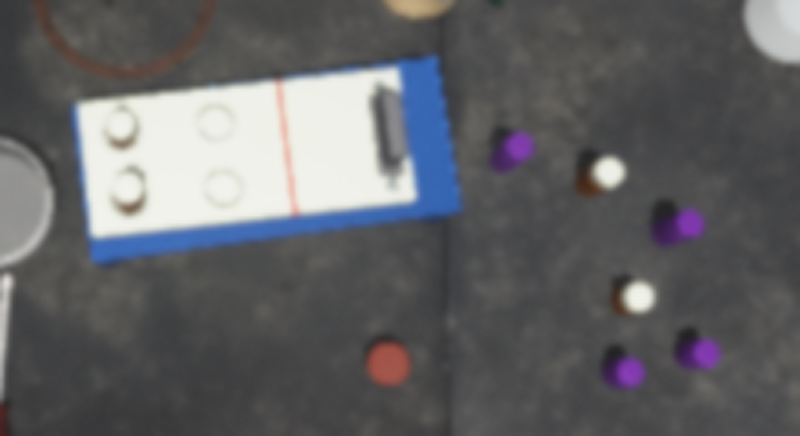

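The close crop confirms the choice: white caps on amber bodies at about (605,172) tall and (637,297) short. The decoys are fully purple. Next I'll triangulate the targets and the overhead hardware.

```bash
python3 - <<'E'
from h import *
ct=cam('top');cs=cam('side')
f=lambda t,s:(lambda p:(p[0].round(),p[1].round(1)))(tri(ray(ct,*t),ray(cs,*s)))
k=1.5625
print('tallcap',f((367.2,171.9),(291.9,301.1)),'shortcap',f((375.4,206.4),(249.1,319)))
q=lambda t,s:f(np.array(t)/k,np.array(s)/k)
print('ring',q((365,190),(486,214)),'ring near',q((363,226),(462,226)));print('green',q((530,165),(520,243)))
print('rod clampA',q((405,43),(718,225)),'clampB',q((363,115),(585,205)))
print('decoys',q((533,258),(463,428)),q((606,290),(433,512)),q((614,346),(360,534)),q((582,354),(348,493)))
print('block top',q((480,240),(459,345)), 'reft',q((368,272),(417,267)),'refs',q((364,247),(444,273)))
s=arm.read_state();print(R.from_quat(s['ee_rot']).as_matrix().round(3))
E
```

```text
tallcap (array([ 542., -313.,   61.]), np.float64(0.3)) shortcap (array([ 448., -340.,   40.]), np.float64(0.4))
ring (array([626.,  52., 239.]), np.float64(0.5)) ring near (array([583.,  55., 213.]), np.float64(5.2))
green (array([ 625., -171.,  345.]), np.float64(5.4))
rod clampA (array([921., -22., 241.]), np.float64(53.7)) clampB (array([767.,  53., 244.]), np.float64(22.8))
decoys (array([ 561., -242.,   59.]), np.float64(0.2)) (array([ 504., -371.,   56.]), np.float64(0.6)) (array([ 407., -388.,   38.]), np.float64(0.0)) (array([ 392., -329.,   41.]), np.float64(0.6))
block top (array([ 570., -137.,  128.]), np.float64(6.4)) reft (array([517.,  49., 135.]), np.float64(2.9)) refs (array([565.,  57., 112.]), np.float64(1.2))
[[-0.    -0.24  -0.971]
 [-0.002 -0.971  0.24 ]
 [-1.     0.002 -0.   ]]
```

```bash
cat >> h.py <<'E'
def pose():
    s=arm.read_state(); M=R.from_quat(s['ee_rot']).as_matrix()
    return s['position'],np.degrees(np.arctan2(M[1,2],M[0,2])),s
def plan(tgt,th,n,start=None,dec=0):
    """world target -> rounded tool-frame rows; th: heading of tool z in world, tool x down"""
    p,t,_=pose() if start is None else (*start,0); p=np.array(p,float); p0,t0=p.copy(),t; tgt=np.array(tgt,float);out=[]
    for i in range(1,n+1):
        w=p0+(tgt-p0)*i/n-p; a=np.radians(t); z=np.array([np.cos(a),np.sin(a)]); y=np.array([np.sin(a),-np.cos(a)])
        # tool x down, z heading, y = z cross x
        y=np.cross([z[0],z[1],0],[0,0,-1])[:2]
        r=[round(v,dec) for v in(-w[2],w[:2]@y,w[:2]@z,t-(t0+(th-t0)*i/n))]
        p+=[r[1]*y[0]+r[2]*z[0],r[1]*y[1]+r[2]*z[1],-r[0]]; t-=r[3]; out.append([int(v) if dec==0 else v for v in r])
    for j in range(0,n,10): print(out[j:j+10])
    print('end',p.round(1),round(t,1)); return p,t
E
python3 - <<'E'
from h import *
p,t,s=pose();print(p,t)
plan([460,-335,200],8,30)
E
```

```text
[149.52115398 606.31511426 230.32889747] 166.13514563668159
[[1, 28, -18, 5], [1, 26, -20, 6], [1, 25, -22, 5], [1, 22, -25, 5], [1, 19, -26, 5], [1, 18, -28, 6], [1, 14, -30, 5], [1, 12, -31, 5], [1, 9, -32, 5], [1, 6, -32, 6]]
[[1, 3, -33, 5], [1, 0, -33, 5], [1, -3, -33, 6], [1, -6, -32, 5], [1, -9, -32, 5], [1, -12, -31, 5], [1, -15, -30, 6], [1, -17, -28, 5], [1, -20, -26, 5], [1, -22, -24, 5]]
[[1, -25, -23, 6], [1, -26, -20, 5], [1, -28, -17, 5], [1, -30, -15, 6], [1, -30, -12, 5], [1, -32, -9, 5], [1, -33, -6, 5], [1, -33, -4, 6], [1, -33, 1, 5], [1, -32, 2, 5]]
end [ 459.5 -334.6  200.3] 8.1
```

Emit:
drive_tool([
  [1,28,-18,5],
  [1,26,-20,6],
  [1,25,-22,5],
  [1,22,-25,5],
  [1,19,-26,5],
  [1,18,-28,6],
  [1,14,-30,5],
  [1,12,-31,5],
  [1,9,-32,5],
  [1,6,-32,6],
], grip=50)

```text
clock: 0.93
position: [253.5, 291.3, 221.0]
ee_rot: [0.589, -0.391, -0.589, -0.391]
contact_force: [0.1, 1.5, -0.6]
gripper_width: 50.3
```

Emit:
drive_tool([
  [1,3,-33,5],
  [1,0,-33,5],
  [1,-3,-33,6],
  [1,-6,-32,5],
  [1,-9,-32,5],
  [1,-12,-31,5],
  [1,-15,-30,6],
  [1,-17,-28,5],
  [1,-20,-26,5],
  [1,-22,-24,5],
])

```text
clock: 1.77
position: [356.3, -22.0, 211.3]
ee_rot: [-0.358, 0.609, 0.358, 0.61]
contact_force: [0.7, -0.7, 0.1]
gripper_width: 49.8
```

Emit:
drive_tool([
  [1,-25,-23,6],
  [1,-26,-20,5],
  [1,-28,-17,5],
  [1,-30,-15,6],
  [1,-30,-12,5],
  [1,-32,-9,5],
  [1,-33,-6,5],
  [1,-33,-4,6],
  [1,-33,1,5],
  [1,-32,2,5],
])

```text
clock: 2.6
position: [459.9, -335.8, 200.6]
ee_rot: [-0.048, 0.706, 0.049, 0.705]
contact_force: [1.4, 1.2, 0.2]
gripper_width: 49.7
```

```bash
python3 - <<'E'
from h import *
p,t,s=pose();im=arm.get_image('wrist');np.save('w1',im);c=cam('wrist',s);print(p,t)
h=cv2.cvtColor(im,cv2.COLOR_RGB2HSV);w=(h[...,1]<60)&(h[...,2]>165)
for ce,st in blobs(w,150,8000): print(ce,st,'z42',onz(c,*ce,42).round(1),'z62',onz(c,*ce,62).round(1))
print('pred',proj(c,[448,-340,42]),proj(c,[542,-313,62]))
save('w1',im)
E
```

```text
[ 459.89850675 -335.77757373  200.6327254 ] 7.872274529884082
[241.7   8. ] [ 158    0  153   24 2268] z42 [ 305.7 -364.6   42. ] z62 [ 310.4 -363.5   62. ]
[476.5  29.2] [ 430    0   82   61 3962] z42 [ 293.5 -155.1   42. ] z62 [ 299. -168.   62.]
[322.1  23.2] [311  14  22  19 317] z42 [ 307.6 -292.5   42. ] z62 [ 312.2 -296.2   62. ]
[416.   34.5] [403  24  25  22 400] z42 [ 304.9 -207.2   42. ] z62 [ 309.7 -216.6   62. ]
[243. 168.] [229 157  29  23 499] z42 [ 447.2 -345.    42. ] z62 [ 442.5 -345.2   62. ]
[184.6 266.9] [174 247  23  44 398] z42 [ 571.9 -396.7   42. ] z62 [ 558.9 -393.4   62. ]
[314.3 266.5] [303 247  23  43 397] z42 [ 551.  -248.6   42. ] z62 [ 539.4 -255.2   62. ]
[256.3 259.3] [247 248  22  21 288] z42 [ 550.8 -316.2   42. ] z62 [ 539.2 -318.3   62. ]
[ 34.  268.4] [  12  252   45   34 1133] z42 [ 597.6 -568.9   42. ] z62 [ 582.9 -554.2   62. ]
[470.5 304. ] [ 401  264  111   91 7009] z42 [576.2 -51.1  42. ] z62 [562.9 -70.8  62. ]
[108.6 296.3] [ 82 288  59  23 586] z42 [ 624.6 -484.1   42. ] z62 [ 608.1 -475.    62. ]
pred [247.71679667 169.44036573] [260.81680406 262.18967804]
```

View pics/w1.png

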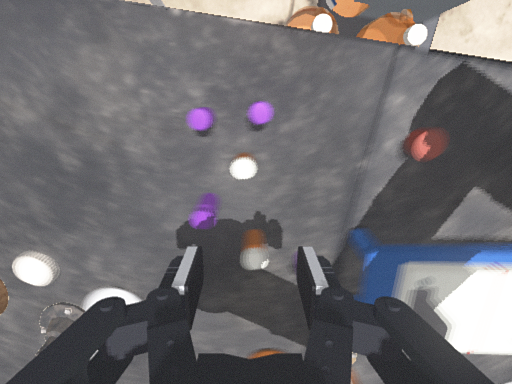

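The wrist view shows the short vial's cap at (243,168), the tall one between the fingers at (256,259), and the decoys at (200,119), (260,112) and (204,212). I'll go lower above the short vial.

```bash
python3 - <<'E'
from h import *
plan([447.5,-343.5,110],7.5,6)
E
```

```text
[[15, 0, -2, 0], [15, -1, -3, 0], [15, 0, -2, 0], [15, 0, -3, 0], [15, 0, -2, 0], [15, -1, -2, 0]]
end [ 448.  -343.9  109.9] 7.6
```

Emit:
drive_tool([
  [15,0,-2,0],
  [15,-1,-3,0],
  [15,0,-2,0],
  [15,0,-3,0],
  [15,0,-2,0],
  [15,-1,-2,0],
  [0,0,0,0],
  [0,0,0,0],
])

```text
clock: 3.32
position: [445.6, -337.9, 110.6]
ee_rot: [-0.05, 0.706, 0.051, 0.705]
contact_force: [0.2, 0.0, 1.1]
gripper_width: 49.8
```

```bash
cat >> h.py <<'E'
def caps(z,lo=150,hi=6000):
    p,t,s=pose();im=arm.get_image('wrist');c=cam('wrist',s);h=cv2.cvtColor(im,cv2.COLOR_RGB2HSV);w=(h[...,1]<60)&(h[...,2]>165)
    M=R.from_quat(s['ee_rot']).as_matrix()
    for ce,st in blobs(w,lo,hi):
        q=onz(c,*ce,z)
        if np.linalg.norm((q-p)[:2])<60: print(ce,st,q.round(1),'tool',(M.T@(q-p)).round(1))
    return im,p,t,s,c
E
python3 - <<'E'
from h import *
im,p,t,s,c=caps(42);print(p,t);save('w2',im)
E
```

```text
[245.7 212.2] [231 196  30  33 733] [ 445.3 -341.5   42. ] tool [68.6 -3.6 -0.6]
[ 445.61171817 -337.89000711  110.5951472 ] 8.146919544251581
```

```bash
python3 - <<'E'
from h import *
for i in range(3):
    p,t,s=pose();print(p.round(2),round(t,2),s['clock'])
im,p,t,s,c=caps(42);print(p,t);p,t,s=pose();print(p,t,s['clock'])
E
```

```text
[ 446.48 -338.22  111.63] 8.17 3.3667
[ 446.48 -338.22  111.63] 8.17 3.3667
[ 446.48 -338.22  111.63] 8.17 3.3667
[246.6 210.5] [232 195  30  32 725] [ 445.3 -341.4   42. ] tool [69.6 -2.9 -1.6]
[ 446.47961632 -338.21503245  111.63189914] 8.170586740517589
[ 446.84889359 -338.3434531   112.15606259] 8.167856197498253 3.4167
```

Emit:
drive_tool([
  [0,-3,0,0],
  [20,0,0,0],
  [20,0,0,0],
  [20,0,0,0],
  [18,0,0,0],
  [12,0,0,0],
  [8,0,0,0],
  [0,0,0,0],
  [0,0,0,0],
])

```text
clock: 4.17
position: [447.2, -341.3, 13.8]
ee_rot: [-0.051, 0.705, 0.05, 0.706]
contact_force: [0.6, 0.4, 0.1]
gripper_width: 50.3
```

Emit:
drive_tool([
  [0,0,0,0],
  [0,0,0,0],
  [0,0,0,0],
  [0,0,0,0],
  [0,0,0,0],
  [0,0,0,0],
  [0,0,0,0],
], grip=10)

```text
clock: 4.75
position: [447.6, -341.5, 14.7]
ee_rot: [-0.051, 0.705, 0.05, 0.706]
contact_force: [-0.9, 0.2, 6.7]
gripper_width: 20.2
```

```bash
python3 - <<'E'
from h import *
e=plan([447,-341,190],7.5,6)
plan([530,-50,190],7.5,12,start=e)
E
```

```text
[[-29, 0, 0, 0], [-29, 0, 0, 0], [-30, 0, 0, 0], [-29, 0, 0, 0], [-29, 0, 0, 1], [-29, 1, -1, 0]]
end [ 446.4 -340.6  189.7] 7.2
[[0, 23, 10, 0], [0, 23, 10, 0], [0, 23, 10, 0], [0, 24, 10, 0], [0, 23, 10, 0], [0, 23, 10, 0], [0, 23, 10, 0], [0, 23, 9, 0], [0, 23, 10, 0], [0, 24, 10, 0]]
[[0, 23, 10, 0], [0, 23, 10, 0]]
end [529.8 -49.9 189.7] 7.2
```

Emit:
drive_tool([
  [-10,0,0,0],
  [-25,0,0,0],
  [-30,0,0,0],
  [-30,0,0,0],
  [-30,0,0,0],
  [-30,0,0,0],
  [-20,0,0,0],
])

```text
clock: 5.33
position: [447.1, -341.4, 192.1]
ee_rot: [-0.051, 0.704, 0.05, 0.707]
contact_force: [0.2, -1.8, 0.3]
gripper_width: 20.3
```

Emit:
drive_tool([
  [0,12,5,0],
  [0,23,10,0],
  [0,28,12,0],
  [0,30,13,0],
  [0,30,13,0],
  [0,30,13,0],
  [0,30,12,0],
  [0,30,12,0],
  [0,28,12,0],
  [0,23,10,0],
])

```text
clock: 6.17
position: [519.6, -61.6, 188.1]
ee_rot: [-0.05, 0.706, 0.051, 0.705]
contact_force: [0.0, -0.1, -0.5]
gripper_width: 20.1
```

Emit:
drive_tool([
  [0,12,5,0],
  [0,2,1,0],
  [0,0,0,0],
  [0,0,0,0],
])

```text
clock: 6.5
position: [523.5, -49.6, 188.1]
ee_rot: [-0.05, 0.706, 0.05, 0.705]
contact_force: [-0.5, -1.4, -0.2]
gripper_width: 20.2
```

```bash
python3 - <<'E'
from h import *
p,t,s=pose();im=arm.get_image('wrist');np.save('w3',im);np.savez('w3s',p=p,q=s['ee_rot']);c=cam('wrist',s);print(p,t,s['gripper_width'])
print(proj(c,[523,-19,86]),proj(c,[572,-13,86]))
save('w3',cv2.resize(im,(768,576)))
E
```

```text
[523.46894644 -49.6137168  188.06279854] 8.119452919395114 20.24923881081642
[285.38868758 202.88459136] [282.29938531 253.35784113]
```

View pics/w3.png

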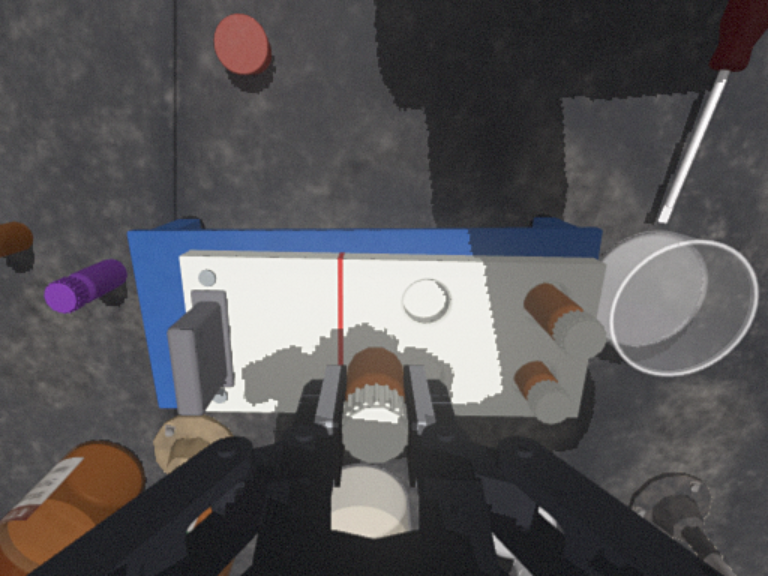

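The wrist view shows the short vial held, the front socket at (426,300), the red line at x≈341, the tall reference in the near row and the short one in the far row. I'll fit the carrier pose from it.

```bash
cat > fit.py <<'E'
from h import *
im=np.load('w3.npy');d=np.load('w3s.npz');s=dict(position=d['p'],ee_rot=d['q']);c=cam('wrist',s)
h=cv2.cvtColor(im,cv2.COLOR_RGB2HSV)
rd=((h[...,0]<10)|(h[...,0]>170))&(h[...,1]>90);m=np.zeros_like(rd);m[165:245,215:238]=1
ys,xs=np.nonzero(rd&m);P=np.array([onz(c,x,y,86)[:2] for x,y in zip(xs,ys)])
u=np.linalg.svd(P-P.mean(0))[2][0];u*=np.sign(u[0]);print('red dir deg',np.degrees(np.arctan2(u[1],u[0])),'mean',P.mean(0),'ends',P[P[:,0].argmin()],P[P[:,0].argmax()])
# white front edge, columns
E=[]
for x in list(range(130,222))+list(range(232,310)):
    col=im[155:185,x].astype(int); g=np.where((col[:,0]>col[:,2]*0.9)&(col[:,0]>90))[0]
    if len(g):E.append([x,155+g[0]])
E=np.array(E);Q=np.array([onz(c,x,y,86)[:2] for x,y in E])
k=np.polyfit(Q[:,1],Q[:,0],1);r=Q[:,0]-np.polyval(k,Q[:,1]);ok=abs(r)<2;k=np.polyfit(Q[ok,1],Q[ok,0],1)
print('front edge: x=%.4f*y+%.2f'%tuple(k),'yaw',-np.degrees(np.arctan(k[0])),ok.mean(),E[::25].tolist())
g=cv2.cvtColor(im,cv2.COLOR_RGB2GRAY)[175:225,262:306]
g=cv2.resize(g,None,fx=4,fy=4,interpolation=cv2.INTER_CUBIC)
hc=cv2.HoughCircles(g,cv2.HOUGH_GRADIENT,1.5,200,param1=80,param2=15,minRadius=48,maxRadius=75);print(hc)
if hc is not None:
    q=hc[0,0,:2]/4+[262,175];print('sockF px',q,onz(c,*q,86))
print('sockF manual',onz(c,284,200,86))
for nm,px,z in(('blocktop near',(199,331),131),('blk',(192,331),131)): print(nm,onz(c,px[0]/1.5,px[1]/1.5,z))
# block top corners and stand left corner
for nm,px,z in(('blk corner front-left',(207,304),131),('stand front-left',(600,229),70),('stand front-right',(130,231),70),('plate front-left',(605,262),86),('plate front-right',(182,254),86)): print(nm,onz(c,px[0]/1.5,px[1]/1.5,z).round(1))
E
python3 fit.py
```

```text
red dir deg 7.284337981911366 mean [531.54680727 -69.32967565] ends [500.14275479 -71.81470736] [567.74863488 -65.6478067 ]
front edge: x=-0.1221*y+491.25 yaw 6.962336962443778 1.0 [[130, 167], [155, 167], [180, 168], [205, 168], [240, 169], [265, 170], [290, 170]]
[[[ 89.25 102.75  60.6 ]]]
sockF px [284.3125 200.6875] [521.14254042 -20.28239417  86.        ]
sockF manual [520.5602722  -20.66159946  86.        ]
blocktop near [ 536.76108838 -133.67928645  131.        ]
blk [ 537.23596976 -137.017947    131.        ]
blk corner front-left [ 522.3 -130.2  131. ]
stand front-left [468.4  74.6  70. ]
stand front-right [ 508.1 -196.6   70. ]
plate front-left [484.3  74.6  86. ]
plate front-right [ 513. -160.   86.]
```

The ring clamp above the stand could foul the gripper body at the back socket and at the end of the slide, so I'll measure it properly first.

```bash
python3 - <<'E'
from h import *
T=np.load('top0.npy');S=np.load('side0.npy')
a=cv2.resize(T[80:160,190:280],(450,400),interpolation=cv2.INTER_CUBIC)
b=cv2.resize(S[100:180,275:350],(375,400),interpolation=cv2.INTER_CUBIC)
save('ring',np.hstack([a[:,:450],b[:,:350]]))
E
```

```text
(no output)
```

View pics/ring.png

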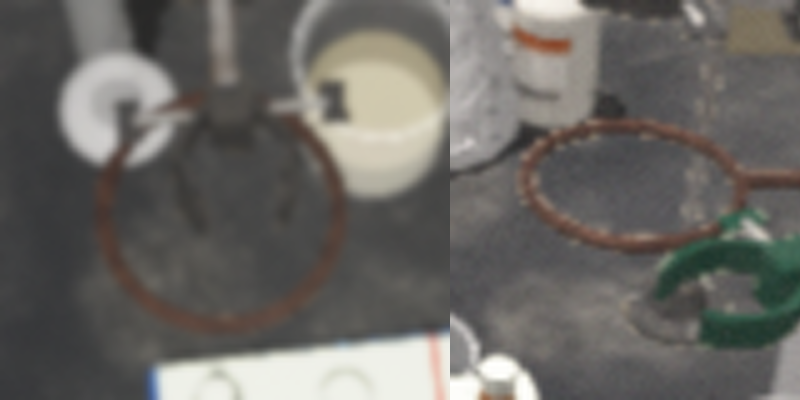

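```bash
python3 - <<'E'
from h import *
ct=cam('top');cs=cam('side')
f=lambda t,s:(lambda p:(p[0].round(),p[1].round(1)))(tri(ray(ct,*t),ray(cs,*s)))
print('centre',f((234.6,121.6),(312,136.8)));print('near',f((234.6,145.4),(290,135.6)))
print('left(+y)',f((210.6,120),(309,124.4)),'right(-y)',f((258.6,120),(313,149)))
E
```

```text
centre (array([626.,  49., 241.]), np.float64(0.7))
near (array([568.,  48., 247.]), np.float64(1.2))
left(+y) (array([628., 105., 244.]), np.float64(0.1)) right(-y) (array([624.,  -6., 244.]), np.float64(4.6))
```

```bash
python3 - <<'E'
from h import *
a=arm.get_image('side');b=arm.get_image('top');np.save('side1',a);np.save('top1',b);p,t,s=pose();print(p)
A=cv2.resize(a[40:230,215:375],(505,600),interpolation=cv2.INTER_CUBIC)
B=cv2.resize(b[80:240,170:320],(295,315),interpolation=cv2.INTER_CUBIC);C=np.zeros((600,295,3),np.uint8);C[:315]=B
save('arm1',np.hstack([A,C]))
cs=cam('side');ct=cam('top')
for dz in(0,73,163): print(dz,proj(cs,p+[0,0,dz]),proj(ct,p+[0,0,dz]))
E
```

```text
[523.6287268  -50.15916977 188.25296001]
0 [274.69650544 178.52934893] [275.5627441  169.17294773]
73 [276.03015765 154.41886619] [277.8843853 163.3223964]
163 [277.88739391 120.84274914] [281.31847141 154.66847647]
```

View pics/arm1.png

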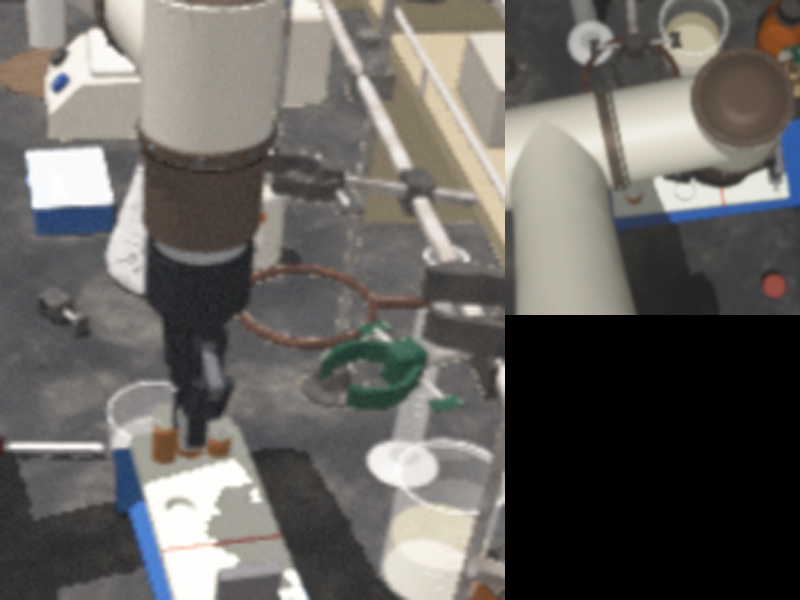

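The side view (arm1) shows the gripper body about 76 mm wide along x. The ring, at (310,300) in the crop, sits at its height: centre ≈ (626,49), z ≈ 244, radius ≈ 57. If it's solid, it would foul the body at the back socket. I'll test this gently with one finger's side at ring height, in slow small steps, before committing the body.

```bash
python3 - <<'E'
from h import *
plan([535,32,228],7.5,8)
ct=cam('top');cs=cam('side')
print('green near',tri(ray(ct,341,123.5),ray(cs,316,160)),'green centre',tri(ray(ct,340.5,110),ray(cs,333,156)))
E
```

```text
[[-5, 10, 3, 0], [-5, 10, 3, 0], [-5, 10, 3, 0], [-5, 10, 2, 0], [-5, 10, 3, 0], [-5, 10, 3, 0], [-5, 10, 3, 0], [-5, 10, 3, 1]]
end [535.2  32.3 228.3] 7.1
green near (array([ 590.40487893, -176.02100733,  338.27128214]), np.float64(3.8777826921383207)) green centre (array([ 620.5178482 , -174.30458867,  344.78758311]), np.float64(0.9183492027163952))
```

Emit:
drive_tool([
  [-10,0,0,0],
  [-15,0,0,0],
  [-15,8,1,0],
  [0,12,3,0],
  [0,15,3,0],
  [0,15,3,0],
  [0,15,3,0],
  [0,12,3,0],
  [0,5,1,0],
  [0,0,0,0],
])

```text
clock: 7.48
position: [529.3, 35.4, 228.2]
ee_rot: [-0.051, 0.705, 0.051, 0.705]
contact_force: [-0.5, 0.1, -1.6]
gripper_width: 20.6
```

Emit:
drive_tool([
  [0,-1,5,0],
  [0,-1,5,0],
  [0,0,5,0],
  [0,0,3,0],
  [0,0,1,0],
  [0,0,1,0],
])

```text
clock: 7.98
position: [549.6, 35.0, 228.1]
ee_rot: [-0.05, 0.706, 0.05, 0.705]
contact_force: [-0.1, 0.7, -0.4]
gripper_width: 20.1
```

Emit:
drive_tool([
  [0,0,1,0],
  [0,0,1,0],
  [0,0,1,0],
])

```text
clock: 8.23
position: [552.3, 35.7, 228.4]
ee_rot: [-0.05, 0.705, 0.05, 0.705]
contact_force: [-0.1, -1.4, -0.4]
gripper_width: 20.0
```

Emit:
drive_tool([
  [0,0,1,0],
  [0,0,1,0],
  [0,0,1,0],
])

```text
clock: 8.48
position: [555.3, 36.2, 228.3]
ee_rot: [-0.05, 0.705, 0.05, 0.705]
contact_force: [0.6, -0.6, -0.8]
gripper_width: 20.4
```

Emit:
drive_tool([
  [0,0,1,0],
  [0,0,1,0],
])

```text
clock: 8.65
position: [557.3, 36.5, 228.3]
ee_rot: [-0.05, 0.705, 0.05, 0.705]
contact_force: [-0.8, 0.4, -0.6]
gripper_width: 20.4
```

Emit:
drive_tool([
  [0,0,1,0],
  [0,0,1,0],
])

```text
clock: 8.82
position: [559.3, 36.8, 228.3]
ee_rot: [-0.05, 0.705, 0.05, 0.705]
contact_force: [-0.1, 0.4, -0.8]
gripper_width: 20.6
```

Emit:
drive_tool([
  [0,0,1,0],
  [0,0,1,0],
])

```text
clock: 8.98
position: [561.3, 37.1, 228.3]
ee_rot: [-0.05, 0.705, 0.05, 0.705]
contact_force: [0.0, -0.5, 0.2]
gripper_width: 20.3
```

Emit:
drive_tool([
  [0,0,1,0],
  [0,0,1,0],
])

```text
clock: 9.15
position: [563.3, 37.3, 228.3]
ee_rot: [-0.05, 0.705, 0.05, 0.705]
contact_force: [0.1, 0.7, -0.6]
gripper_width: 19.9
```

Emit:
drive_tool([
  [0,0,1,0],
  [0,0,1,0],
  [0,0,1,0],
])

```text
clock: 9.4
position: [566.3, 37.8, 228.3]
ee_rot: [-0.05, 0.705, 0.05, 0.705]
contact_force: [-0.0, -0.1, 0.3]
gripper_width: 20.2
```

Emit:
drive_tool([
  [0,0,1,0],
  [0,0,1,0],
  [0,0,1,0],
])

```text
clock: 9.65
position: [569.2, 38.2, 228.3]
ee_rot: [-0.05, 0.705, 0.05, 0.705]
contact_force: [0.0, -0.7, -1.0]
gripper_width: 20.3
```

Emit:
drive_tool([
  [0,0,1,0],
  [0,0,1,0],
  [0,0,1,0],
])

```text
clock: 9.9
position: [572.2, 38.6, 228.3]
ee_rot: [-0.05, 0.705, 0.05, 0.705]
contact_force: [0.5, -0.4, -1.9]
gripper_width: 19.9
```

Emit:
drive_tool([
  [0,0,1,0],
  [0,0,1,0],
  [0,0,1,0],
])

```text
clock: 10.15
position: [575.2, 39.0, 228.3]
ee_rot: [-0.05, 0.705, 0.05, 0.705]
contact_force: [0.1, -0.6, 0.3]
gripper_width: 20.1
```

Emit:
drive_tool([
  [0,0,1,0],
  [0,0,1,0],
  [0,0,1,0],
])

```text
clock: 10.4
position: [578.1, 39.4, 228.3]
ee_rot: [-0.05, 0.705, 0.05, 0.705]
contact_force: [0.8, 0.3, -0.5]
gripper_width: 20.1
```

```bash
python3 - <<'E'
from h import *
p,t,s=pose();im=arm.get_image('side');np.save('side2',im);cs=cam('side');print(p,t,s['clock'],proj(cs,p),proj(cs,p+[0,0,16]))
save('ring2',cv2.resize(im[60:200,230:370],(600,600),interpolation=cv2.INTER_CUBIC))
E
```

```text
[578.12312693  39.43955516 228.28111109] 8.14674287245228 10.4 [293.20693225 143.67457976] [293.67675077 138.44569618]
```

View pics/ring2.png

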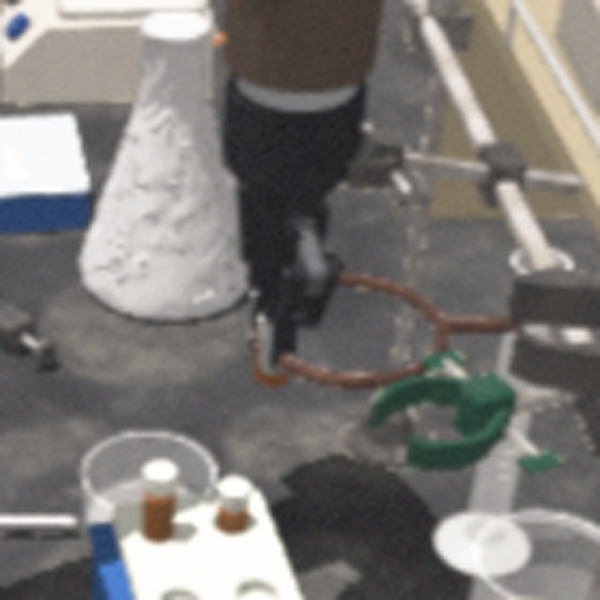

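The ring visibly passes into the finger at about (330,270)–(285,355), with no force on the tool, so it isn't solid and doesn't block anything. Next I'll go above the back socket.

```bash
python3 - <<'E'
from h import *
plan([571.5,-14,128],7.2,10)
E
```

```text
[[10, -5, -1, 0], [10, -5, -2, 0], [10, -6, -1, 0], [10, -5, -2, 0], [10, -5, -1, 0], [10, -5, -2, 1], [10, -5, -1, 0], [10, -6, -1, 0], [10, -5, -2, 0], [10, -5, -1, 0]]
end [571.4 -14.  128.3] 7.1
```

Emit:
drive_tool([
  [0,-6,-1,0],
  [0,-8,-2,0],
  [0,-8,-2,0],
  [0,-8,-2,1],
  [0,-8,-2,0],
  [10,-8,-2,0],
  [20,-6,-2,0],
  [20,0,-1,0],
  [20,0,0,0],
  [20,0,0,0],
])

```text
clock: 11.28
position: [570.6, -14.9, 136.9]
ee_rot: [-0.044, 0.706, 0.044, 0.706]
contact_force: [0.6, 0.2, 0.4]
gripper_width: 20.3
```

Emit:
drive_tool([
  [10,0,0,0],
  [0,0,0,0],
  [0,0,0,0],
])

```text
clock: 11.53
position: [571.2, -14.4, 128.1]
ee_rot: [-0.044, 0.706, 0.044, 0.705]
contact_force: [-0.2, 0.3, 0.5]
gripper_width: 20.3
```

```bash
python3 - <<'E'
from h import *
p,t,s=pose();im=arm.get_image('wrist');np.save('w4',im);c=cam('wrist',s);print(p,t,s['contact_force'],s['clock'])
M=R.from_quat(s['ee_rot']).as_matrix()
for nm,q in(('sockB',[571,-14,86]),('sockF',[521,-20,86])): print(nm,proj(c,q))
save('w4',cv2.resize(im[120:320,150:350],(600,600),interpolation=cv2.INTER_CUBIC))
E
```

```text
[571.19255931 -14.39268525 128.09038371] 7.148323068560122 [-0.21814517  0.30258157  0.48830113] 11.5333
sockB [251.18637611 227.41257434]
sockF [251.69748878 152.97992595]
```

View pics/w4.png

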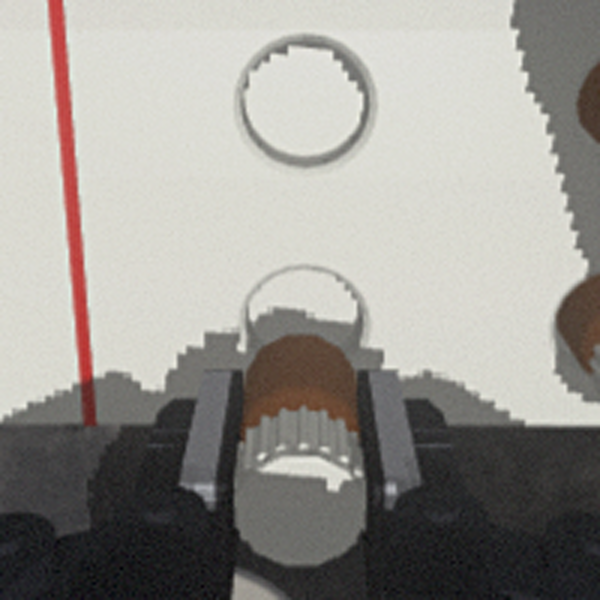

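The crop shows the back socket's centre at about (305,326) and the vial's base about 1 mm off, so I'll correct that and lower.

Emit:
drive_tool([
  [0,1,1,0],
  [0,0,0,0],
  [10,0,0,0],
  [10,0,0,0],
  [4,0,0,0],
  [3,0,0,0],
  [3,0,0,0],
  [0,0,0,0],
])

```text
clock: 12.25
position: [571.6, -12.9, 97.4]
ee_rot: [-0.044, 0.706, 0.044, 0.705]
contact_force: [-0.3, -0.3, -1.0]
gripper_width: 20.3
```

Emit:
drive_tool([
  [3,0,0,0],
  [2,0,0,0],
  [2,0,0,0],
  [1,0,0,0],
  [0,0,0,0],
])

```text
clock: 12.67
position: [571.9, -12.9, 90.1]
ee_rot: [-0.044, 0.706, 0.044, 0.706]
contact_force: [0.6, 0.9, 0.0]
gripper_width: 20.6
```

Emit:
drive_tool([
  [1,0,0,0],
  [0,0,0,0],
])

```text
clock: 12.83
position: [572.0, -12.8, 89.3]
ee_rot: [-0.044, 0.706, 0.044, 0.706]
contact_force: [0.4, -0.1, -0.2]
gripper_width: 20.0
```

Emit:
drive_tool([
  [0,0,0,0],
  [0,0,0,0],
  [0,0,0,0],
  [0,0,0,0],
], grip=38)

```text
clock: 13.17
position: [572.1, -12.8, 89.4]
ee_rot: [-0.044, 0.706, 0.044, 0.706]
contact_force: [0.1, -0.5, -1.0]
gripper_width: 38.0
```

Emit:
drive_tool([
  [-5,0,0,0],
  [-10,0,0,0],
  [-20,0,0,0],
  [-25,0,0,0],
  [-25,0,0,0],
  [-20,0,0,0],
  [0,0,0,0],
])

```text
clock: 13.75
position: [575.0, -12.6, 200.7]
ee_rot: [-0.044, 0.702, 0.045, 0.71]
contact_force: [0.0, -0.2, 1.3]
gripper_width: 38.3
```

```bash
python3 - <<'E'
from h import *
p,t,s=pose();print(p,t,s['contact_force'],s['clock'])
im=arm.get_image('wrist');np.save('w5',im);c=cam('wrist',s)
h=cv2.cvtColor(im,cv2.COLOR_RGB2HSV);am=(h[...,0]>4)&(h[...,0]<20)&(h[...,1]>110)
print([(b[0],b[1]) for b in blobs(am,60)],'pred cap',proj(c,[571.9,-13,116]),'base',proj(c,[571.9,-13,86]))
plan([543,-312,160],7.2,14)
E
```

```text
[574.98939494 -12.64849685 200.68194449] 7.209195658302376 [ 0.02581462 -0.24408248  1.25331533] 13.75
[(array([335.2, 125. ]), array([329, 120,  17,  14,  81], dtype=int32)), (array([ 31.2, 297.2]), array([   0,  251,   75,  111, 4713], dtype=int32)), (array([105.7, 301.2]), array([  52,  270,   96,   79, 1390], dtype=int32))] pred cap [250.52598793 200.85319711] base [250.47177795 189.39105762]
[[3, -21, -5, 0], [2, -21, -5, 0], [3, -21, -5, 0], [3, -21, -4, 0], [3, -21, -5, 0], [2, -21, -5, 0], [3, -21, -5, 0], [3, -21, -5, 0], [3, -20, -5, 0], [2, -21, -4, 0]]
[[3, -21, -5, 0], [3, -21, -5, 0], [2, -21, -5, 0], [3, -21, -5, 0]]
end [ 542.8 -311.8  160.2] 7.2
```

Emit:
drive_tool([
  [0,-10,-2,0],
  [1,-20,-4,0],
  [2,-26,-6,0],
  [3,-30,-7,0],
  [3,-30,-7,0],
  [3,-30,-7,0],
  [4,-30,-7,0],
  [5,-30,-7,0],
  [5,-30,-7,0],
  [5,-26,-6,0],
], grip=50)

```text
clock: 14.63
position: [543.4, -282.5, 161.7]
ee_rot: [-0.043, 0.707, 0.044, 0.705]
contact_force: [0.9, 0.6, -0.0]
gripper_width: 49.9
```

Emit:
drive_tool([
  [5,-20,-5,0],
  [4,-9,-2,0],
  [0,0,0,0],
  [0,0,0,0],
])

```text
clock: 14.97
position: [540.9, -309.9, 153.3]
ee_rot: [-0.043, 0.707, 0.044, 0.705]
contact_force: [-0.4, -0.5, -0.1]
gripper_width: 50.0
```

```bash
python3 - <<'E'
from h import *
im,p,t,s,c=caps(62,100);print(p,t);np.save('w6',im)
E
```

```text
[244.4 200.7] [231 186  28  30 610] [ 539.5 -315.    62. ] tool [91.2 -5.  -1.9]
[ 540.92417704 -309.94584141  153.25065876] 7.088854611810753
```

Emit:
drive_tool([
  [0,-5,-1,0],
  [20,0,0,0],
  [25,0,0,0],
  [25,0,0,0],
  [25,0,0,0],
  [18,0,0,0],
  [10,0,0,0],
  [6,0,0,0],
  [0,0,0,0],
  [0,0,0,0],
])

```text
clock: 15.85
position: [542.3, -315.0, 26.3]
ee_rot: [-0.045, 0.705, 0.044, 0.706]
contact_force: [0.0, 0.7, -0.3]
gripper_width: 50.0
```

Emit:
drive_tool([
  [0,0,0,0],
  [0,0,0,0],
  [0,0,0,0],
  [0,0,0,0],
  [0,0,0,0],
  [0,0,0,0],
  [0,0,0,0],
], grip=10)

```text
clock: 16.43
position: [542.2, -315.3, 26.7]
ee_rot: [-0.045, 0.705, 0.044, 0.706]
contact_force: [-0.7, 1.3, 6.0]
gripper_width: 21.0
```

Emit:
drive_tool([
  [-10,0,0,0],
  [-25,0,0,0],
  [-30,0,0,0],
  [-30,0,0,0],
  [-30,0,0,0],
  [-28,0,0,0],
  [-20,0,0,0],
  [0,0,0,0],
])

```text
clock: 17.1
position: [543.5, -316.2, 204.5]
ee_rot: [-0.046, 0.703, 0.043, 0.709]
contact_force: [0.5, -0.2, 1.1]
gripper_width: 20.4
```

```bash
python3 - <<'E'
from h import *
p,t,s=pose();print(p,t);plan([523.5,-19.5,160],7.2,12)
E
```

```text
[ 543.46339722 -316.19437972  204.46423777] 7.18049956543737
[[4, 25, 1, 0], [3, 24, 2, 0], [4, 25, 1, 0], [4, 25, 2, 0], [4, 25, 1, 0], [3, 24, 2, 0], [4, 25, 1, 0], [4, 25, 2, 0], [3, 25, 1, 0], [4, 24, 1, 0]]
[[4, 25, 2, 0], [3, 25, 1, 0]]
end [523.2 -19.4 160.5] 7.2
```

Emit:
drive_tool([
  [0,15,1,0],
  [0,25,1,0],
  [0,30,2,0],
  [0,30,2,0],
  [0,30,2,0],
  [2,30,2,0],
  [5,30,2,0],
  [8,30,2,0],
  [8,28,1,0],
  [8,25,1,0],
])

```text
clock: 17.93
position: [521.6, -40.1, 166.0]
ee_rot: [-0.044, 0.707, 0.044, 0.705]
contact_force: [0.3, 1.1, -0.3]
gripper_width: 20.5
```

Emit:
drive_tool([
  [8,15,1,0],
  [5,7,0,0],
  [3,1,0,0],
  [0,0,0,0],
  [0,0,0,0],
])

```text
clock: 18.35
position: [521.2, -19.8, 151.1]
ee_rot: [-0.044, 0.706, 0.044, 0.705]
contact_force: [0.0, -0.4, 0.4]
gripper_width: 20.5
```

```bash
python3 - <<'E'
from h import *
p,t,s=pose();im=arm.get_image('wrist');np.save('w7',im);c=cam('wrist',s);print(p,t,s['contact_force'],s['clock'])
for nm,q in(('sockF',[521.5,-19.7,86]),('shortcap',[572,-13,116])): print(nm,proj(c,q))
save('w7',cv2.resize(im[120:320,150:350],(600,600),interpolation=cv2.INTER_CUBIC))
E
```

```text
[521.23148055 -19.82287179 151.13231941] 7.107680341634081 [ 0.0349063  -0.38243022  0.35298383] 18.35
sockF [250.61662218 215.08705094]
shortcap [251.24860995 298.02798365]
```

View pics/w7.png

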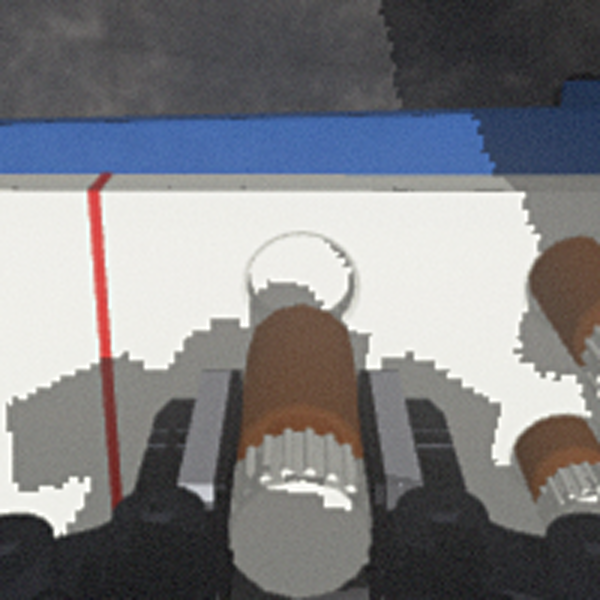

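```bash
python3 - <<'E'
from h import *
p,t,s=pose();c=cam('wrist',s)
q=onz(c,250.3,221.7,124.4);M=R.from_quat(s['ee_rot']).as_matrix();print(p,q,'tool',M.T@(q-p)+[0,0,11]); print(M.T@(np.array([521.5,-19.7,86])-p))
E
```

```text
[521.50856142 -19.97921167 151.43731411] [510.81208152 -21.49733731 124.4       ] tool [27.0365502  -0.18279977  0.19596004]
[6.54372673e+01 2.89342048e-01 2.11175331e-02]
```

The front socket's centre is at about (302,286), as predicted. The vial is within about 1 mm, so I'll lower it.

Emit:
drive_tool([
  [0,0,1,0],
  [10,0,0,0],
  [10,0,0,0],
  [10,0,0,0],
  [4,0,0,0],
  [3,0,0,0],
  [3,0,0,0],
  [0,0,0,0],
])

```text
clock: 19.07
position: [522.1, -19.1, 110.6]
ee_rot: [-0.044, 0.706, 0.044, 0.705]
contact_force: [-0.1, 0.5, -1.2]
gripper_width: 20.6
```

Emit:
drive_tool([
  [3,0,0,0],
  [3,0,0,0],
  [2,0,0,0],
  [1,0,0,0],
  [0,0,0,0],
])

```text
clock: 19.48
position: [522.3, -19.1, 102.1]
ee_rot: [-0.044, 0.706, 0.044, 0.706]
contact_force: [0.2, -0.0, -0.5]
gripper_width: 20.6
```

Emit:
drive_tool([
  [1,0,0,0],
  [0,0,0,0],
])

```text
clock: 19.65
position: [522.4, -19.0, 101.3]
ee_rot: [-0.044, 0.706, 0.044, 0.706]
contact_force: [-0.3, -0.5, -0.8]
gripper_width: 20.5
```

Emit:
drive_tool([
  [0,0,0,0],
  [0,0,0,0],
  [0,0,0,0],
  [0,0,0,0],
], grip=38)

```text
clock: 19.98
position: [522.5, -19.0, 101.4]
ee_rot: [-0.044, 0.706, 0.044, 0.706]
contact_force: [-0.0, -0.4, 0.1]
gripper_width: 38.1
```

Emit:
drive_tool([
  [-5,0,0,0],
  [-10,0,0,0],
  [-20,0,0,0],
  [-20,0,0,0],
  [-20,0,0,0],
  [0,0,0,0],
])

```text
clock: 20.48
position: [525.3, -18.8, 181.8]
ee_rot: [-0.044, 0.702, 0.045, 0.709]
contact_force: [0.6, -0.2, 0.4]
gripper_width: 37.9
```

```bash
python3 - <<'E'
from h import *
p,t,s=pose();print(p,t,s['clock']);plan([555,-140,175],7.2,8)
E
```

```text
[525.33443929 -18.79007298 181.76028031] 7.214204615891776 20.4833
[[1, -15, 2, 0], [1, -16, 2, 0], [1, -15, 1, 0], [0, -16, 2, 0], [1, -15, 2, 0], [1, -16, 2, 0], [1, -15, 1, 0], [1, -16, 2, 0]]
end [ 554.8 -140.1  174.8] 7.2
```

Emit:
drive_tool([
  [1,-10,1,0],
  [1,-16,2,0],
  [1,-20,2,0],
  [0,-22,3,0],
  [1,-20,2,0],
  [1,-18,2,0],
  [1,-12,2,0],
  [0,-6,0,0],
  [0,0,0,0],
  [0,0,0,0],
], grip=50)

```text
clock: 21.32
position: [551.4, -140.4, 169.9]
ee_rot: [-0.044, 0.706, 0.044, 0.705]
contact_force: [-0.0, 0.0, 0.7]
gripper_width: 50.3
```

```bash
python3 - <<'E'
from h import *
p,t,s=pose();im=arm.get_image('wrist');np.save('w8',im);np.savez('w8s',p=p,q=s['ee_rot']);c=cam('wrist',s);print(p,t,s['contact_force'],s['clock'])
print('block top',proj(c,[561.8,-140.6,131]))
save('w8',cv2.resize(im[60:384],None,fx=1.5625,fy=1.5625,interpolation=cv2.INTER_CUBIC))
E
```

```text
[ 551.37928791 -140.37284643  169.94073972] 7.117024643833241 [-0.03291537  0.03217769  0.74851732] 21.3167
block top [248.27842354 243.54032958]
```

View pics/w8.png

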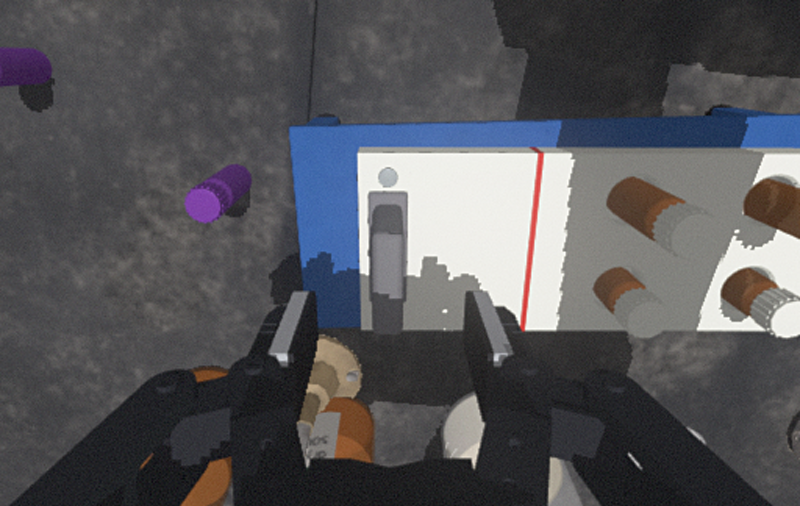

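All four vials stand in their sockets. Block top is at about (388,270), as predicted. The stand's front edge is turned about 1.4° relative to the carrier, so I'll fit both yaws.

```bash
cat > fit2.py <<'E'
from h import *
def line(P):  # robust yaw-fit: returns point, dir
    P=np.array(P)
    vx,vy,x,y=cv2.fitLine(P.astype(np.float32),cv2.DIST_HUBER,0,.01,.01).ravel();return np.array([x,y]),np.array([vx,vy])
def go(n,cols,skip=()):
    im=np.load(n+'.npy');d=np.load(n+'s.npz');c=cam('wrist',dict(position=d['p'],ee_rot=d['q']));h=cv2.cvtColor(im,cv2.COLOR_RGB2HSV)
    bl=(h[...,0]>100)&(h[...,0]<125)&(h[...,1]>140)
    fr=[];pl=[]
    for x in range(*cols):
        r=np.where(bl[:200,x])[0]
        r=r[r>100] 
        if len(r)<5: continue
        fr.append(onz(c,x,r[0]-.5,70)[:2]); pl.append(onz(c,x,r[-1]+.5,70)[:2])
    for nm,P in(('standfront',fr),('platefront(z70)',pl)):
        p,v=line(P);v=v*np.sign(v[1]);print(n,nm,'pt',p.round(1),'yaw',np.degrees(np.arctan2(-v[0],v[1])).round(2),len(P))
    return im,c,bl
im,c,bl=go('w8',(245,440))
# right end of stand rows & red line
P=[onz(c,np.where(bl[r,:240])[0][0]-.5,r,70)[:2] for r in range(150,215)]
p,v=line(P);v*=np.sign(v[0]);print('right end',p,np.degrees(np.arctan2(v[1],v[0])))
h=cv2.cvtColor(im,cv2.COLOR_RGB2HSV);rd=((h[...,0]<8)|(h[...,0]>172))&(h[...,1]>100);m=np.zeros_like(rd);m[160:268,325:352]=1
ys,xs=np.nonzero(rd&m);p,v=line([onz(c,x,y,86)[:2] for x,y in zip(xs,ys)]);v*=np.sign(v[0]);print('red',p,np.degrees(np.arctan2(v[1],v[0])))
im3,c3,bl3=go('w3',(130,310))
P=[];
for r in range(153,160):
    x=np.where(bl3[r,320:420])[0]
    if len(x):P.append(onz(c3,320+x[-1]+.5,r,70)[:2].round(1))
print('left end w3',P)
# block cols in w8
g=cv2.cvtColor(im,cv2.COLOR_RGB2GRAY)
print(g[205,225:275].tolist())
E
python3 fit2.py
```

```text
w8 standfront pt [490.5 -77.8] yaw 8.59 170
w8 platefront(z70) pt [505.2 -90.8] yaw 6.92 170
right end [ 544.5016  -193.95586] 8.260171
red [549.08746 -67.29906] 6.963424
w3 standfront pt [488.1 -62.6] yaw 8.49 180
w3 platefront(z70) pt [503.4 -80.1] yaw 7.02 180
left end w3 [array([468.6,  75.1]), array([469.5,  75.4]), array([470.3,  75.7]), array([471.4,  74.2]), array([472.2,  75.3]), array([473. ,  75.6]), array([473.9,  75.9])]
[104, 105, 101, 102, 138, 244, 242, 238, 239, 241, 227, 138, 90, 80, 87, 89, 90, 96, 97, 98, 96, 97, 93, 93, 95, 96, 99, 93, 99, 94, 97, 95, 93, 136, 137, 146, 242, 240, 239, 237, 235, 239, 237, 238, 237, 237, 239, 237, 238, 239]
```

Emit:
drive_tool([
  [0,0,5,0],
  [0,-1,4,0],
  [10,0,0,0],
  [15,0,0,0],
  [15,0,0,0],
  [15,0,0,0],
  [10,0,0,0],
  [7,0,0,0],
  [4,0,0,0],
  [0,0,0,0],
])

```text
clock: 22.2
position: [560.5, -140.1, 93.5]
ee_rot: [-0.044, 0.706, 0.044, 0.705]
contact_force: [0.0, 0.4, 1.2]
gripper_width: 49.8
```

Emit:
drive_tool([
  [0,0,0,0],
  [0,0,0,0],
  [0,0,0,0],
  [0,0,0,0],
  [0,0,0,0],
  [0,0,0,0],
  [0,0,0,0],
  [0,0,0,0],
], grip=4)

```text
clock: 22.87
position: [561.5, -140.4, 95.2]
ee_rot: [-0.044, 0.705, 0.044, 0.706]
contact_force: [0.1, 0.6, 5.2]
gripper_width: 13.1
```

```bash
python3 - <<'E'
from h import *
p,t,s=pose();print(p,t,s['contact_force'],s['wrist_torque'],s['gripper_width'])
d=np.array([-np.sin(np.radians(8.5)),np.cos(np.radians(8.5))])*154
plan([*(p[:2]+d),p[2]],8.55,40)
E
```

```text
[ 561.47054466 -140.35490033   95.24006066] 7.15708562841138 [0.11542811 0.55514731 5.199026  ] [ 0.04060803  0.1017397  -0.06242794] 13.088845519657614
[[0, 4, 0, 0], [0, 4, 0, 0], [0, 4, 0, 0], [0, 3, 0, 0], [0, 4, 0, 0], [0, 4, -1, 0], [0, 4, 0, 0], [0, 4, 0, 0], [0, 4, 0, 0], [0, 3, 0, 0]]
[[0, 4, 0, 0], [0, 4, 0, 0], [0, 4, 0, 0], [0, 4, 0, 0], [0, 4, 0, -1], [0, 4, 0, 0], [0, 3, 0, 0], [0, 4, 0, 0], [0, 4, 0, 0], [0, 4, 0, 0]]
[[0, 4, 0, 0], [0, 4, -1, 0], [0, 4, 0, 0], [0, 3, 0, 0], [0, 4, 0, 0], [0, 4, 0, 0], [0, 4, 0, 0], [0, 4, 0, 0], [0, 4, 0, 0], [0, 3, 0, 0]]
[[0, 4, 0, 0], [0, 4, 0, 0], [0, 4, 0, 0], [0, 4, 0, 0], [0, 4, 0, 0], [0, 4, 0, 0], [0, 3, 0, 0], [0, 4, 0, 0], [0, 4, 0, 0], [0, 4, 0, 0]]
end [538.6  12.   95.2] 8.2
```

Emit:
drive_tool([
  [0,1,0,0],
  [0,2,0,-0.2],
  [0,3,-0.1,-0.2],
  [0,3,-0.1,-0.2],
  [0,3,-0.1,-0.2],
  [0,3,0,-0.2],
  [0,3,0,-0.2],
  [0,3,0,-0.2],
  [0,3,0,0],
  [0,3,0,0],
])

```text
clock: 23.7
position: [557.7, -114.5, 95.3]
ee_rot: [-0.053, 0.704, 0.052, 0.706]
contact_force: [1.8, -6.2, 5.5]
gripper_width: 13.1
```

Emit:
drive_tool([
  [0,3,0,0],
  [0,3,0,0],
  [0,3,0,0],
  [0,3,0,0],
  [0,3,0,0],
  [0,3,0,0],
  [0,3,0,0],
  [0,3,0,0],
  [0,3,0,0],
  [0,3,0,0],
])

```text
clock: 24.53
position: [553.1, -84.8, 95.3]
ee_rot: [-0.053, 0.704, 0.052, 0.706]
contact_force: [0.9, -5.6, 5.6]
gripper_width: 13.5
```

Emit:
drive_tool([
  [0,3,0,0],
  [0,3,0,0],
  [0,3,0,0],
  [0,3,0,0],
  [0,3,0,0],
  [0,3,0,0],
  [0,3,0,0],
  [0,3,0,0],
  [0,3,0,0],
  [0,3,0,0],
])

```text
clock: 25.37
position: [548.6, -55.1, 95.2]
ee_rot: [-0.053, 0.705, 0.052, 0.706]
contact_force: [2.0, -5.2, 5.9]
gripper_width: 13.2
```

Emit:
drive_tool([
  [0,3,0,0],
  [0,3,0,0],
  [0,3,0,0],
  [0,3,0,0],
  [0,3,0,0],
  [0,3,0,0],
  [0,3,0,0],
])

```text
clock: 25.95
position: [545.4, -34.4, 95.3]
ee_rot: [-0.053, 0.705, 0.052, 0.706]
contact_force: [0.7, -5.7, 6.3]
gripper_width: 13.1
```

Emit:
drive_tool([
  [0,3,0,0],
  [0,3,0,0],
  [0,3,0,0],
  [0,3,0,0],
  [0,3,0,0],
  [0,3,0,0],
  [0,2,0,0],
  [0,2,0,0],
  [0,1,0,0],
  [0,0,0,0],
])

```text
clock: 26.78
position: [541.9, -11.5, 95.2]
ee_rot: [-0.053, 0.705, 0.052, 0.706]
contact_force: [0.9, -4.6, 5.7]
gripper_width: 13.0
```

```bash
python3 - <<'E'
from h import *
p,t,s=pose();print(p,t,s['contact_force'],s['wrist_torque'],s['gripper_width'],s['clock'])
a=p[:2]-[561.47,-140.35];print('along',a@[-.1478,.989],'lat',a@[.989,.1478])
im=arm.get_image('wrist');np.save('w9',im);np.savez('w9s',p=p,q=s['ee_rot'])
print([(b[0],b[1]) for b in blobs(((cv2.cvtColor(im,cv2.COLOR_RGB2HSV)[...,0]<8)|(cv2.cvtColor(im,cv2.COLOR_RGB2HSV)[...,0]>172))&(cv2.cvtColor(im,cv2.COLOR_RGB2HSV)[...,1]>100),40)])
sd=arm.get_image('side');np.save('side3',sd)
c=cam('wrist',s)
A=cv2.resize(im[100:260,180:440],(780,480),interpolation=cv2.INTER_CUBIC);save('w9',A)
E
```

```text
[541.92247552 -11.45487923  95.23325092] 8.590074272394645 [ 0.92858329 -4.60959924  5.66610066] [-1.10744067 -0.10382787  0.01603963] 12.98069512808814 26.7833
along 130.3663985580138 lat -0.28180285850900333
[(array([383.8, 232.8]), array([370, 161,  28, 150, 762], dtype=int32))]
```

```bash
cat > fin.py <<'E'
from fit2 import line
from h import *
import sys
def fin(n):
    im=np.load(n+'.npy');d=np.load(n+'s.npz');c=cam('wrist',dict(position=d['p'],ee_rot=d['q']));h=cv2.cvtColor(im,cv2.COLOR_RGB2HSV)
    bl=(h[...,0]>100)&(h[...,0]<125)&(h[...,1]>140)
    rd=((h[...,0]<8)|(h[...,0]>172))&(h[...,1]>100)
    sx,sy=np.array([.989,.1478]),np.array([-.1478,.989])
    ys,xs=np.nonzero(rd);k=ys>=175;k&=ys<270;k&=xs>330
    P=[onz(c,x,y,86)[:2] for x,y in zip(xs[k],ys[k])];p,v=line(P);v=v*np.sign(v[0]);mid=p+v*((541-p)@sx*0)
    print('red yaw',np.degrees(np.arctan2(v[1],v[0])).round(2),'red sy',(p@sy).round(2),'sx',(p@sx).round(1),'px',xs[k].min(),xs[k].max(),ys.min())
    for r in range(140,176,3):
        x=np.where(bl[r,200:])[0]
        rr=np.where(rd[r,330:])[0]
        if len(x) or len(rr):print(r,'blue right end col',200+x[-1] if len(x) else None,(onz(c,200+x[-1]+.5,r,70)[:2]@sy).round(1) if len(x) else '','red',330+rr.mean() if len(rr) else None)
if __name__=='__main__': fin(sys.argv[1])
E
sed -i 's/^im,c,bl=go/if __name__!="__main__": raise_=1\nim,c,bl=go/' fit2.py; python3 fin.py w9 | grep -v '^w[38]'
```

```text
right end [ 544.4821  -193.93536] 8.260481
red [549.0682   -67.279076] 6.9631433
left end w3 [array([468.6,  75.2]), array([469.5,  75.4]), array([470.3,  75.7]), array([471.4,  74.2]), array([472.2,  75.3]), array([473. ,  75.6]), array([473.9,  75.9])]
[104, 105, 101, 102, 138, 244, 242, 238, 239, 241, 227, 138, 90, 80, 87, 89, 90, 96, 97, 98, 96, 97, 93, 93, 95, 96, 99, 93, 99, 94, 97, 95, 93, 136, 137, 146, 242, 240, 239, 237, 235, 239, 237, 238, 237, 237, 239, 237, 238, 239]
red yaw 8.49 red sy -17.29 sx 515.4 px 376 396 161
140 blue right end col 417 0.8 red None
143 blue right end col 425 5.5 red None
146 blue right end col 425 5.8 red None
149 blue right end col 424 5.6 red None
152 blue right end col 424 5.9 red None
155 blue right end col 423 5.7 red None
158 blue right end col 422 5.4 red None
161 blue right end col 222 -107.5 red 383.5
164 blue right end col 221 -108.1 red 389.0
167 blue right end col 219 -109.3 red 394.5
170 blue right end col 219 -109.3 red 394.5
173 blue right end col 220 -108.8 red 393.5
```

Emit:
drive_tool([
  [0,1,0,0],
  [0,2,0,0],
  [0,2,0,0],
  [0,2,0,0],
  [0,2,0,0],
  [0,2,0,0],
])

```text
clock: 27.38
position: [540.3, -0.9, 95.3]
ee_rot: [-0.053, 0.705, 0.052, 0.706]
contact_force: [0.1, -6.5, 7.1]
gripper_width: 13.0
```

Emit:
drive_tool([
  [0,2,0,0],
  [0,2,0,0],
  [0,2,0,0],
  [0,2,0,0],
  [0,1,0,0],
  [0,0,0,0],
  [0,0,0,0],
])

```text
clock: 27.97
position: [539.0, 8.2, 95.3]
ee_rot: [-0.053, 0.705, 0.052, 0.706]
contact_force: [1.0, -4.9, 6.5]
gripper_width: 13.4
```

```bash
python3 - <<'E'
from h import *
p,t,s=pose();print(p,t,s['contact_force'],s['wrist_torque'],s['gripper_width'],s['clock'])
a=p[:2]-[561.47,-140.35];print('along',a@[-.1478,.989],'lat',a@[.989,.1478])
im=arm.get_image('wrist');np.save('w10',im);np.savez('w10s',p=p,q=s['ee_rot'])
E
python3 fin.py w10 | tail -13
```

```text
[538.98199134   8.21070341  95.32216461] 8.59304753166285 [ 1.04828879 -4.92551639  6.49998134] [-1.29680148 -0.19073448 -0.0056399 ] 13.415007310848743 27.9667
along 150.25026335555555 lat -0.283368604247066
red yaw 8.55 red sy 2.57 sx 515.6 px 376 496 161
140 blue right end col 385 3.0 red None
143 blue right end col 390 6.0 red None
146 blue right end col 389 5.7 red None
149 blue right end col 388 5.4 red None
152 blue right end col 387 5.1 red None
155 blue right end col 386 4.8 red None
158 blue right end col 387 5.6 red None
161 blue right end col 222 -87.6 red 383.5
164 blue right end col 221 -88.2 red 388.5
167 blue right end col 219 -89.4 red 394.5
170 blue right end col 219 -89.5 red 394.0
173 blue right end col 219 -89.5 red 393.5
```

Emit:
drive_tool([
  [0,1,0,0],
  [0,1,0,0],
  [0,1,0,0],
  [0,0,0,0],
  [0,0,0,0],
  [0,0,0,0],
  [0,0,0,0],
  [0,0,0,0],
])

```text
clock: 28.68
position: [538.5, 11.0, 95.3]
ee_rot: [-0.054, 0.705, 0.052, 0.706]
contact_force: [0.2, -5.3, 7.0]
gripper_width: 13.4
```

```bash
python3 - <<'E'
from h import *
p,t,s=pose();print(p,t,s['contact_force'],s['wrist_torque'],s['gripper_width'],s['clock'])
im=arm.get_image('wrist');np.save('w11',im);np.savez('w11s',p=p,q=s['ee_rot']);sd=arm.get_image('side')
A=cv2.resize(im[130:280,310:460],(400,400),interpolation=cv2.INTER_CUBIC);B=cv2.resize(sd[140:270,215:345],(400,400),interpolation=cv2.INTER_CUBIC);save('fin',np.hstack([A,B]))
E
python3 fin.py w11 | tail -13
```

```text
[538.5435938   11.03194364  95.31188706] 8.588519171177962 [ 0.21642245 -5.25236981  7.02030808] [-1.50264504 -0.25974559  0.05916381] 13.393233434770082 28.6833
red yaw 8.5 red sy 5.4 sx 515.4 px 376 502 160
140 blue right end col 379 2.6 red None
143 blue right end col 384 5.6 red None
146 blue right end col 383 5.2 red None
149 blue right end col 383 5.5 red None
152 blue right end col 383 5.7 red None
155 blue right end col 383 6.0 red None
158 blue right end col 382 5.7 red None
161 blue right end col 222 -84.7 red 383.5
164 blue right end col 221 -85.4 red 388.5
167 blue right end col 219 -86.5 red 394.5
170 blue right end col 219 -86.6 red 394.0
173 blue right end col 220 -86.1 red 393.5
```

View pics/fin.png

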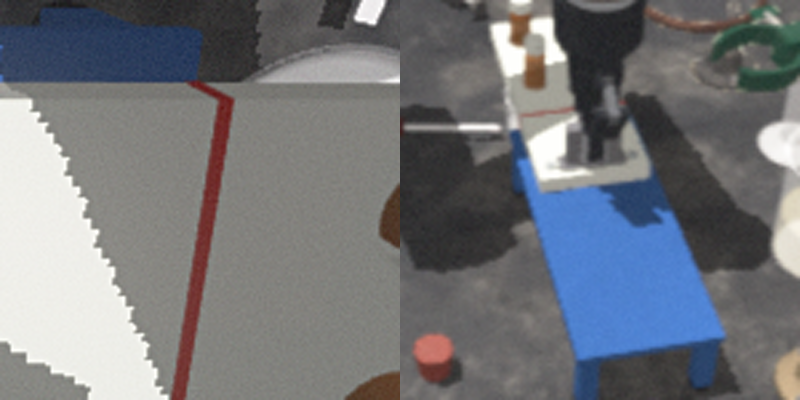

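The last view shows the red line's foot at (193,83), just short of the stand's corner at about (199,83), with the vials upright. I'll nudge 1 mm and hold.

Emit:
drive_tool([
  [0,0.5,0,0],
  [0,0.5,0,0],
  [0,0,0,0],
  [0,0,0,0],
  [0,0,0,0],
  [0,0,0,0],
  [0,0,0,0],
  [0,0,0,0],
  [0,0,0,0],
  [0,0,0,0],
])

```text
clock: 29.62
position: [538.4, 11.9, 95.4]
ee_rot: [-0.054, 0.705, 0.052, 0.706]
contact_force: [1.4, -5.8, 7.2]
gripper_width: 13.3
```

```bash
python3 - <<'E'
from h import *
p,t,s=pose();print(p,t,s['contact_force'],abs(s['joint_vel']).max(),s['gripper_width'],s['clock'])
im=arm.get_image('wrist');np.save('w12',im);np.savez('w12s',p=p,q=s['ee_rot']);c=cam('wrist',s)
h=cv2.cvtColor(im,cv2.COLOR_RGB2HSV);am=(h[...,0]>3)&(h[...,0]<20)&(h[...,1]>110)
print([(b[0],b[1][4]) for b in blobs(am,60)])
th=np.radians(8.5);ex=np.array([np.cos(th),np.sin(th)]);ey=np.array([-np.sin(th),np.cos(th)])
C=p[:2]+105*ey
for x,y,z in((-25,20,105),(25,20,95),(-25,90,105),(25,90,95)): print(x,y,proj(c,[*(C+x*ex+y*ey),z]).round())
T=arm.get_image('top');np.save('top9',T);ct=cam('top')
ht=cv2.cvtColor(T,cv2.COLOR_RGB2HSV);h0=cv2.cvtColor(np.load('top0.npy'),cv2.COLOR_RGB2HSV)
D=cv2.absdiff(T,np.load('top0.npy')).max(2)[160:275,185:235];print('dish/screwdriver diff px>60:',(D>60).sum())
E
python3 fin.py w12 | tail -13 | head -7
```

```text
[538.43455035  11.93563699  95.38799274] 8.591148364554916 [ 1.43035238 -5.84910697  7.18114582] 0.0013818174787612741 13.287288864256242 29.6167
[(array([486.5, 216.8]), np.int32(2381)), (array([458. , 288.5]), np.int32(1202)), (array([ 41.7, 362.7]), np.int32(200))]
-25 20 [510. 225.]
25 20 [471. 299.]
-25 90 [656. 226.]
25 90 [595. 299.]
dish/screwdriver diff px>60: 1593
red yaw 8.55 red sy 6.31 sx 515.6 px 376 500 160
140 blue right end col 379 3.5 red None
143 blue right end col 383 5.9 red None
146 blue right end col 383 6.2 red None
149 blue right end col 382 5.9 red None
152 blue right end col 382 6.1 red None
155 blue right end col 377 3.5 red None
```

```bash
python3 -c "
from bench import arm
print(arm.job_done()); s=arm.read_state(); print(s['clock'],s['position'],s['gripper_width'])"
```

```text
the job is handed in; nothing more can be done
None
the job is handed in; nothing more can be done
```

I put the short vial in the back socket and the tall vial in the front one, each in line with its own kind. I then slid the carrier about 154 mm left along the stand, turning it about 1.4° to line up with the stand's edge. I handed the job in at about 30 s, still holding the grip block.

**Last checks**
- **Red line:** it measured about 0.3 mm from the stand's left edge, with a yaw of 8.5° for both. Image readings varied by about 1–2 mm.
- **Holding:** the arm was still, gripping at 13.3 mm and pressing down about 7 N.
- **Forces:** they stayed around 9 N or less in every reading.
- **Vials:** the last wrist image has amber where the two placed vials should be, about 10–25 px off prediction. The tall reference was standing in the final side view. The short reference was hidden by the gripper then, and last seen standing before the slide.

**Not confirmed**
- **Dish and screwdriver:** my before-and-after comparison showed changes, and I think this is the arm in the top view. I didn't confirm they stayed put, but I saw no contact with them.
- **Ring clamp:** it overlaps the gripper's space. A slow touch with one finger met no resistance, so I treated it as not solid.

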